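Seat the line-laser head on its three-ball base

ROBOT

A 7-joint arm with a two-finger parallel gripper is mounted at the origin on the work surface; the furniture and walls round the work are solid. World frame = base frame: x ahead of the robot, y to its left, z up, the work surface at z = 0. Lengths are in m, angles in rad, forces in N, time in s.
With the tool pointing down it reaches from about 0.4 to 0.9 m from the base axis. Payload 5.5 kg.
Tool frame: the origin (TCP) lies midway between the tips of the shut fingers; the grasp point (between the pads) lies 19 mm behind it; z points along the fingers, y is the direction in which the jaws open and shut (so a half turn about z gives the same grasp; the last joint's range is limited). The gripper opens to 92 mm and grips with 3 to 60 N. Pads are 19 mm wide; open, the fingers measure 130 mm over their backs; the gripper's body (75 mm by 190 mm) begins 47 mm behind the grasp point.
Start: joints at [1.544, 0.501, -0.427, 1.55, 0.221, 1.138, -0.21], TCP at [0.186, -0.623, 0.227] pointing down, gripper open.
Joint ranges: [-2.88, 2.88], [-0.31, 2.03], [-1.54, 1.56], [0.2, 2.42], [-1.41, 4.55], [0.19, 2.02], [-2.57, 2.57]. Speed limits (rad/s): [2.57, 2.57, 3.14, 3.14, 3.14, 3.14, 3.14].

INTERFACE

Orientations are given as a rotation vector (axis times angle).
In Python, from rig import bot, claw, kin, telemetry, vision, sign_off gives the robot as it stands. The module is installed in compiled form; this text tells all that it offers. Calls block until the motion is done:
- bot.move_pose(position, orientation): joint-space move of the TCP to a pose.
- bot.move_linear(position, attitude=None, feed=0.15, max_force=None): straight line of the TCP; attitude=None keeps the orientation; feed is the mean speed in m/s. With max_force (N) it stops when the force on the tool has changed by that much, and returns True; else False.
- bot.goto_joints(angles): joint-space move.
- claw.grip(opening, force=None): opening from 0.0 (shut) to 1.0 (fully open); force is the grip in N (None keeps the last); returns when the fingers have stopped.
- bot.dwell(seconds).
- kin.ik(position, orientation): joint angles nearest the present ones, or None.
- telemetry.get_state(): the state.
- vision.camera(name): name is "side" or "top"; returns the picture (480x640x3 uint8, red, green, blue); there is no depth.
- vision.camera_model(name): a dict with "vfov" (degrees; the focal length in pixels is half the picture's height over the tangent of half this angle, whatever the lens; pixels are square), "cx", "cy" (the principal point, pixels), "k1" (the pictures are not rectified: a ray, as slopes to the right and down, at radius r is drawn at 1 + k1 r^2 times it, then the intrinsics apply), "position" and "attitude" of the camera in the world. Camera axes: x right, y down, z forward; pixel columns grow to the right and rows downward; lengths in m; the calibration is good to about 2 mm. A picture is of the moment at which its call begins. camera_model takes no time and is no camera call.
A pose or a line that the arm cannot do raises bot.PlanningError and nothing moves.
- sign_off(): hands the job in, once; it reports no verdict.
Trained networks look in the newest picture that a camera, given by its name, has taken for a name from the list of things; names that differ only in an ending like _2 or _b are one class to them, and where a whole thing is asked for, a point or a joint stands for the part that bears it (a point fixed in the world has none). Each returns a list of dicts, best first, with "score" (0 to 1); they miss things now and then, are a little off and sometimes report something else, mostly with a low value. They report only what shows in the picture. A call takes as long as a camera call.
- vision.outline_of(name, camera): "pixels" (480x640 bool, what is visible of it) and "rect" ([centre column, centre row, width, height] in pixels, round what is visible of it).
The state is a dict: "time_s": time; "joint_positions": joint angles; "qd": joint speeds; "effort": joint torques, N m; "position": TCP position; "ee_rot": TCP orientation; "wrist_force": force on the tool from outside, world axes, zero at the start; "torque": the same for the moment, N m; "width": opening from 0.0 (shut) to 1.0 (fully open).
Only numpy, scipy, OpenCV 4.12 (cv2) and the standard library are available. Lean on these libraries where they do the work, as an engineer would, in place of code of your own. Each camera call takes 0.05 s, during which the arm holds its last target. There are 200 camera calls.

TASK

Pick up the line-laser head (black box with a brass lens) and lower it onto the blue three-ball base with its lens pointing the same way as the base's single ball, then press it straight down until both spring clips snap over its plate and it sits fully home on all three balls; let go. Don't drop it, and leave the white lamp head where it is.

Things in the scene. Friction and masses are not known exactly. Their poses are not given: they have to be found in the camera images.
- laser_head: Loose line-laser head, 0.26-0.48 kg, on the table: aluminium plate 130 x 130 mm on vee channels and black feet, with a black box 62 x 32 x 52 mm (x, y, z) on it, yellow band at the box's foot, brass lens in front. Grip it across the 32 mm. Origin: middle of the underside; plate top 26 mm up, box 26-78 mm up, its middle at x -2 mm. x: where the lens looks (up to 0.6 rad off the robot's x), z up.
- laser_lens (a point): Front of the brass lens barrel: 42 mm ahead (x) of the laser head's origin and 58 mm above it. Under the plate are three vee channels, mouths down and 39 mm wide, which take the base's three balls in one way round only and centre a head that comes down up to about 10 mm or 10 degrees off (one that far off may want a second push on its top). Hold it while pressing from high up: free, it tips.
- ball_base: Blue base 170 x 126 x 14 mm (x, y, z), fixed to the table, turned up to 0.5 rad. Origin: middle of the underside, on the table; z up, x along its length to the single-ball end. Three 16 mm steel balls on it, centres 29.7 mm up: one at x 36, y 0, two at x -28, y +38 and -38 mm. A head that is home has its origin 20 mm above the base's origin, axes along the base's.
- clip_nose (a point): Middle of the round nose of the steel spring clip at the single-ball end: 67 mm ahead of the base's origin, 54 mm up; a like clip faces it at x -67 mm. Clips are 26 mm wide, flared outward above the nose, up to 84 mm over the table. A head merely set on the flares stands 10-25 mm too high; 5-15 N beyond its weight spreads them, then the noses snap over the plate's ends and pull it home.
- lamp_head: Lamp head, a bystander to leave alone: the same plate and channels, but with a round white lamp 54 mm across and 50 mm high on it. Origin: middle of the underside; z up. It stands on the other side of the base from the laser head; which one is left and which right varies.

How it is judged:
At the end, for the whole second after the job is handed in: The laser head rests home on the three balls: origin 16 to 23 mm above the base's underside, within 8 mm of the base's origin seen from above, lens over the single-ball end, turned under 7 degrees from the base, tilted under 3.5 degrees; the lamp head is within 30 mm of its start (z of laser_head in the frame of ball_base between 0.016 and 0.023 m and horizontal distance between laser_head and ball_base below 0.008 m and x of laser_lens in the frame of ball_base above 0.03 m and angle between the x axis of laser_head and the x axis of ball_base, either way round below 0.12 rad and angle between laser_head's own z axis and vertical below 0.06 rad and linear speed of laser_head below 0.02 m/s and distance of lamp_head from where it was at the start of the episode below 0.03 m); the robot touches nothing.
It fails at once if the laser head is dropped (falls at over 0.5 m/s with nothing holding it, a fall of more than about 13 mm) (contact force between laser_head and the fingers below 0.1 N and linear speed of laser_head above 0.5 m/s).
It fails at once if the laser head is tipped over (more than 45 degrees) (angle between laser_head's own z axis and vertical above 0.785 rad).
It fails at once if the lamp head is shifted by more than 30 mm (distance of lamp_head from where it was at the start of the episode above 0.03 m).
It also fails if it takes over 45 s, if anything falls off the work surface, if the arm or the gripper's body presses on something with over 40 N, if the wrist force passes 120 N, or if a joint passes its speed limit or range.

## Working session

There is one attempt and no reset: what is moved stays moved. The work goes in short steps, each a Python script; the robot and the scene stay as the last script left them, time stands still between calls to the robot, and variables do not carry over. Pictures are saved under pics/ and viewed, on a budget of 10 in all, crops included, one or two more only if the job needs it, and the job is handed in when it is done.

```bash
mkdir -p pics; cat > h.py <<'E'
import numpy as np, cv2
from scipy.spatial.transform import Rotation as R
from rig import bot, claw, kin, telemetry, vision, sign_off
def cm(name):
    m=vision.camera_model(name); a=np.array(m["attitude"],float)
    Rm=a if a.shape==(3,3) else R.from_rotvec(a).as_matrix()
    return m,240/np.tan(np.radians(m["vfov"])/2),Rm,np.array(m["position"])
def proj(name,P):
    m,f,Rm,p=cm(name); c=(np.atleast_2d(P)-p)@Rm
    s=c[:,:2]/c[:,2:]; s=s*(1+m["k1"]*(s**2).sum(1,keepdims=True))
    return s*f+[m["cx"],m["cy"]]
def ray(name,uv):
    m,f,Rm,p=cm(name); d=(np.atleast_2d(uv)-[m["cx"],m["cy"]])/f; s=d.copy()
    for _ in range(20): s=d/(1+m["k1"]*(s**2).sum(1,keepdims=True))
    return p,np.c_[s,np.ones(len(s))]@Rm.T
def onz(name,uv,z):
    p,d=ray(name,uv); return p+d*((z-p[2])/d[:,2])[:,None]
E
cat > a.py <<'E'
from h import *
for n in("side","top"):
    im=vision.camera(n); cv2.imwrite(f"pics/{n}0.png",im[:,:,::-1]); print(vision.camera_model(n))
    np.save(n,im)
    for o in("laser_head","laser_lens","ball_base","clip_nose","lamp_head"):
        for k in vision.outline_of(o,n)[:2]:
            c=np.argwhere(k["pixels"]).mean(0)[::-1]; print(n,o,round(k["score"],2),np.round(k["rect"]),c.round(1),k["pixels"].sum())
            np.save(f"m_{n}_{o}",k["pixels"]) if k["score"]>.5 else 0
s=telemetry.get_state();print(s["position"],s["ee_rot"],s["time_s"],s["width"])
E
python3 a.py
```

```text
{'vfov': 52.512227625612674, 'cx': 326.5668507209499, 'cy': 232.092074720702, 'k1': -0.1076556279502554, 'position': array([0.19966289, 0.80878622, 0.76178791]), 'attitude': array([-0.54312419,  2.60904611, -1.27762097])}
side laser_head 0.83 [283. 359.  78.  69.] [281.5 355.9] 3910
side laser_lens 0.78 [285. 356.  79.  71.] [281.7 356.2] 3976
side ball_base 0.72 [339. 250.  87.  68.] [338.8 253. ] 2843
side clip_nose 0.59 [340. 248.  86.  69.] [338.2 252.6] 2879
side lamp_head 0.64 [396. 188.  50.  40.] [396.9 189.4] 1321
{'vfov': 51.467112905185246, 'cx': 319.88049076424977, 'cy': 241.8305398054279, 'k1': -0.11413232858431732, 'position': array([0.4439217 , 0.00385503, 1.10406167]), 'attitude': array([-2.18597609,  2.15300896, -0.12694519])}
top laser_head 0.62 [175. 263.  78.  76.] [173.6 261.8] 3356
top laser_head 0.29 [325. 256.  71.  87.] [325.3 255.3] 4433
top laser_lens 0.57 [175. 264.  83.  81.] [173.6 262. ] 3493
top ball_base 0.86 [326. 256.  69.  88.] [325.4 255.1] 4456
top clip_nose 0.91 [325. 255.  69.  86.] [325.3 255. ] 4466
[ 0.18577341 -0.62289633  0.2267394 ] [3.10863040e+00 4.53604141e-01 5.04445055e-05] 0.6 0.9975937731539093
```

```bash
python3 -c "
import cv2
t=cv2.imread('pics/top0.png')[190:330,120:560];s=cv2.imread('pics/side0.png')[150:410,220:440]
cv2.imwrite('pics/t1.png',cv2.resize(t[:,:270],None,fx=2.9,fy=2.9,interpolation=2));cv2.imwrite('pics/s1.png',cv2.resize(s,None,fx=2.3,fy=2.3,interpolation=2))"
```

```text
(no output)
```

View pics/t1.png

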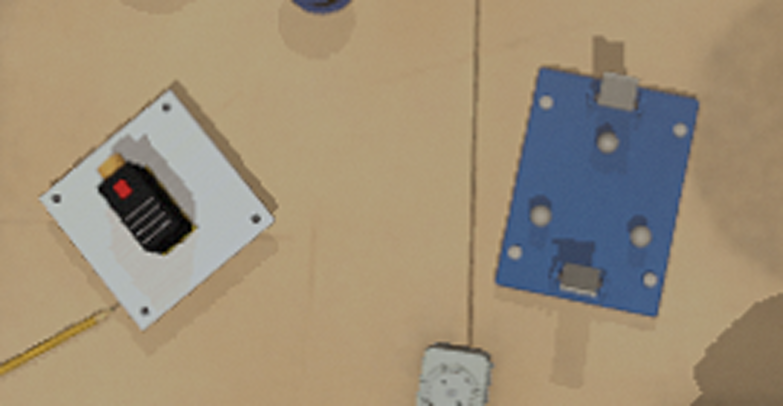

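View pics/s1.png

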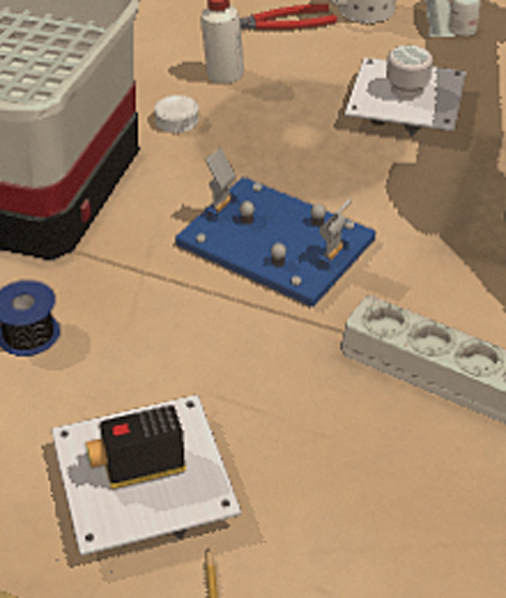

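View pics/top0.png

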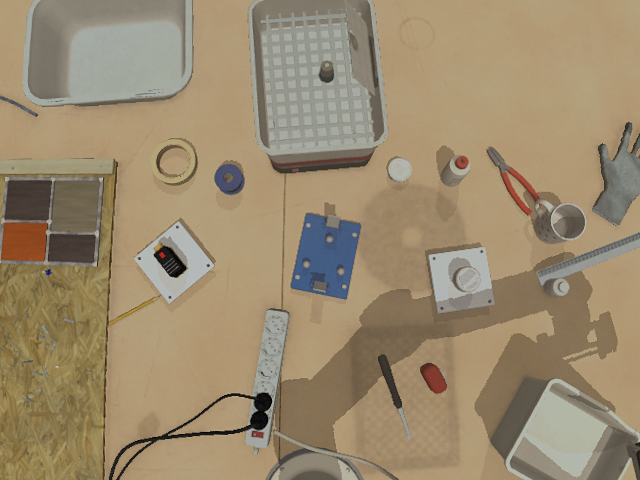

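Top view: laser head at about (175,262) with its lens up-left. Blue base at (326,256) with its single ball (330,239) towards the tray, so facing +x. Lamp head at (462,279). The side view agrees. Next I triangulate the corners and balls.

```bash
cat > b.py <<'E'
from h import *
from scipy.optimize import least_squares
T=lambda a:np.array(a)/2.9+[120,190]
S=lambda a:np.array(a)/2.3+[220,150]
def tri(t,s):
    out=[]
    for a,b in zip(t,s):
        p,d=ray("top",a);q,e=ray("side",b);d=d[0];e=e[0]
        x=np.linalg.lstsq(np.c_[d,-e],q-p,rcond=None)[0]
        A=p+x[0]*d;B=q+x[1]*e; out.append(np.r_[(A+B)/2,np.linalg.norm(A-B)])
    return np.array(out)
# matched to local corners
hl=np.array([[65,65,26],[65,-65,26],[-65,-65,26],[-65,65,26.]])/1e3
ht=T([(40,197),(175,82),(273,218),(143,330)]); hs=S([(80,553),(52,428),(198,397),(240,517)])
bl=np.array([[85,63,14],[85,-63,14],[-85,-63,14],[-85,63,14],[36,0,29.7],[-28,38,29.7],[-28,-38,29.7]])/1e3
bt=T([(540,67),(699,98),(659,316),(496,283),(607,142),(541,215),(641,236)])
bs=S([(177,241),(242,178),(375,236),(312,304),(247,210),(279,252),(318,213)])
def fit(l,t,s,free=True):
    def w(v): c,n=np.cos(v[3]),np.sin(v[3]); return l@np.array([[c,-n,0],[n,c,0],[0,0,1]]).T+v[:3]
    r=lambda v:np.r_[(proj("top",w(v))-t).ravel(),(proj("side",w(v))-s).ravel()]
    o=least_squares(r,[.4,.2,0,.3],loss="soft_l1"); return o.x,np.abs(r(o.x)).reshape(-1,2).max(1).round(1)
for l,t,s in((hl,ht,hs),(bl,bt,bs)):
    print(tri(t,s).round(4)); print(*fit(l,t,s))
E
python3 b.py
```

```text
[[5.196e-01 4.052e-01 2.360e-02 2.000e-04]
 [6.079e-01 3.048e-01 2.010e-02 3.800e-03]
 [5.062e-01 2.251e-01 2.330e-02 1.600e-03]
 [4.215e-01 3.224e-01 1.950e-02 1.200e-03]]
[ 0.51355289  0.31420057 -0.00443254  0.70162212] [0.7 1.9 1.4 0.4 0.8 0.4 0.3 1. ]
[[ 6.264e-01  2.650e-02  6.400e-03  2.400e-03]
 [ 6.049e-01 -9.540e-02  9.900e-03  1.000e-04]
 [ 4.389e-01 -6.650e-02  3.300e-03  1.100e-03]
 [ 4.621e-01  5.760e-02  5.000e-03  1.300e-03]
 [ 5.678e-01 -2.470e-02  2.830e-02  1.000e-04]
 [ 5.120e-01  2.370e-02  2.810e-02  4.000e-04]
 [ 4.981e-01 -5.100e-02  2.700e-02  7.000e-04]]
[ 0.53299343 -0.01909881 -0.00550494 -0.18262395] [0.4 0.4 0.3 0.5 0.4 0.2 0.3 1.3 0.2 1.3 0.8 1.1 1.1 0.8]
```

```bash
cat > c.py <<'E'
from b import *
im={n:np.load(n+".npy") for n in("top","side")}
def sub(n,p):
    g=cv2.cvtColor(im[n],cv2.COLOR_RGB2GRAY); 
    return cv2.cornerSubPix(g,p.astype(np.float32).reshape(-1,1,2).copy(),(4,4),(-1,-1),(3,50,.01)).reshape(-1,2)
def quad(n,p):
    # line fits to outline of plate: white, low saturation, inside slightly grown guess
    h=cv2.cvtColor(im[n],cv2.COLOR_RGB2HSV); c=p.mean(0); g=np.zeros((480,640),np.uint8)
    cv2.fillConvexPoly(g,(c+(p-c)*1.1).round().astype(int),1)
    m=((h[...,1]<50)&(h[...,2]>90)).astype(np.uint8)*g
    m=cv2.morphologyEx(m,cv2.MORPH_OPEN,np.ones((3,3)))
    pts=cv2.convexHull(np.argwhere(m)[:,::-1].astype(np.int32))
    q=cv2.minAreaRect(pts); print(n,"angle",q); 
    _,tri_=cv2.approxPolyN(pts,4),0; return _.reshape(-1,2)
for n,p in(("top",ht),("side",hs)):
    print(np.c_[p,sub(n,p)].round(1)); print(quad(n,p))
A=sub("top",ht);B=sub("side",hs);print(tri(A,B).round(4),*fit(hl,A,B))
# lens tip & box: heading check
k=np.array([[42,0,58],[29,0,78],[-33,0,78],[29,16,78],[29,-16,78],[-33,16,78],[-33,-16,78]])/1e3
for yaw in(.6,.7):
    v=fit(hl,ht,hs)[0]; c,s=np.cos(yaw),np.sin(yaw); w=k@np.array([[c,-s,0],[s,c,0],[0,0,1]]).T+v[:3]
    print(yaw,((proj("top",w)-[120,190])*2.9).round().tolist(),((proj("side",w)-[220,150])*2.3).round().tolist())
E
python3 c.py | tail -n +15
```

```text
[180.3 218.3 177.9 219.5]
 [214.1 265.2 214.1 265.2]
 [169.3 303.8 169.3 303.8]]
top angle ((173.4659881591797, 261.8515319824219), (58.57588195800781, 60.57381820678711), 50.52753829956055)
[[169 304]
 [133 258]
 [178 220]
 [215 266]]
[[254.8 390.4 255.7 391.7]
 [242.6 336.1 242.6 336.1]
 [306.1 322.6 302.4 325.2]
 [324.3 374.8 324.3 374.8]]
side angle ((282.5588684082031, 355.23529052734375), (56.510799407958984, 71.7905502319336), 75.96376037597656)
[[254 392]
 [242 336]
 [305 321]
 [325 373]]
[[0.5189 0.4058 0.0211 0.0018]
 [0.6045 0.3086 0.0258 0.0032]
 [0.5097 0.2278 0.016  0.0051]
 [0.4215 0.3224 0.0195 0.0012]] [ 0.51341172  0.31584659 -0.00528316  0.71627804] [0.6 0.7 0.8 0.3 1.4 1.8 3.1 0.5]
0.6 [[116.0, 157.0], [117.0, 169.0], [161.0, 241.0], [98.0, 181.0], [135.0, 157.0], [143.0, 253.0], [180.0, 228.0]] [[87.0, 453.0], [101.0, 435.0], [179.0, 423.0], [103.0, 450.0], [100.0, 419.0], [182.0, 439.0], [176.0, 408.0]]
0.7 [[112.0, 160.0], [114.0, 171.0], [165.0, 238.0], [96.0, 185.0], [131.0, 157.0], [148.0, 252.0], [182.0, 224.0]] [[88.0, 457.0], [102.0, 437.0], [178.0, 420.0], [106.0, 453.0], [98.0, 422.0], [183.0, 435.0], [174.0, 406.0]]
```

```bash
cat > d.py <<'E'
from h import *
def att(yaw,flip):
    y=yaw+np.pi*flip; c,s=np.cos(y),np.sin(y)
    return R.from_matrix(np.array([[-c,-s,0],[-s,c,0],[0,0,-1]])).as_rotvec()
H=np.array([.5135,.3147]);HY=.70;B=np.array([.533,-.019]);BY=-.18
E
python3 - <<'E'
from d import *
for f in(0,1):
    for p,y in((H,HY),(B,BY)):
        for z in(.04,.2):
            q=kin.ik([*p,z],att(y,f)); print(f,p,z,None if q is None else np.round(q,2))
E
```

```text
0 [0.5135 0.3147] 0.04 [ 0.24  1.13 -1.31  1.78  1.17  1.25  0.85]
0 [0.5135 0.3147] 0.2 [ 0.25  0.8  -1.3   1.69  0.8   1.3   1.06]
0 [ 0.533 -0.019] 0.04 [ 0.71  0.76 -0.94  1.96  0.82  0.87  0.71]
0 [ 0.533 -0.019] 0.2 [ 0.95  0.68 -1.34  1.85  0.72  1.21  0.76]
1 [0.5135 0.3147] 0.04 [-0.04  0.76 -0.76  1.79  0.67  0.87 -1.98]
1 [0.5135 0.3147] 0.2 [ 0.04  0.55 -0.87  1.69  0.46  1.11 -1.84]
1 [ 0.533 -0.019] 0.04 [ 0.48  0.62 -0.63  1.96  0.54  0.73 -2.22]
1 [ 0.533 -0.019] 0.2 [ 0.77  0.47 -1.    1.86  0.45  1.06 -2.16]
```

```bash
python3 - <<'E'
from d import *
g=H-.002*np.array([np.cos(HY),np.sin(HY)])
bot.move_pose([*g,.20],att(HY,0))
claw.grip(1.0,40)
hit=bot.move_linear([*g,.039],feed=.1,max_force=8)
s=telemetry.get_state();print(hit,s["position"],s["wrist_force"].round(1) if hasattr(s["wrist_force"],"round") else s["wrist_force"])
claw.grip(0.0,40)
s=telemetry.get_state();print("w",s["width"]*92,s["wrist_force"],s["torque"],s["time_s"])
if not hit and 26<s["width"]*92<40:
    bot.move_linear([*g,.17],feed=.08)
    s=telemetry.get_state();print(s["width"]*92,s["wrist_force"],s["torque"],s["time_s"])
ims=[vision.camera(n) for n in("top","side")]
t=ims[0][180:340,110:400];
cv2.imwrite("pics/g_t.png",cv2.resize(t,None,fx=2.7,fy=2.7,interpolation=2)[:,:,::-1])
cv2.imwrite("pics/g_s.png",ims[1][:,:,::-1])
E
```

```text
False [0.51233724 0.31366367 0.03960924] [-0.6  0.1 -1.2]
w 31.544955145693585 [-0.61643921  1.1605357  -1.14678773] [0.3331605  0.0160363  0.01659906] 6.9917
32.15216535141552 [-0.38227715 -0.41083933 -4.77473404] [ 0.12570834 -0.13247954  0.01446852] 8.775
```

View pics/g_s.png

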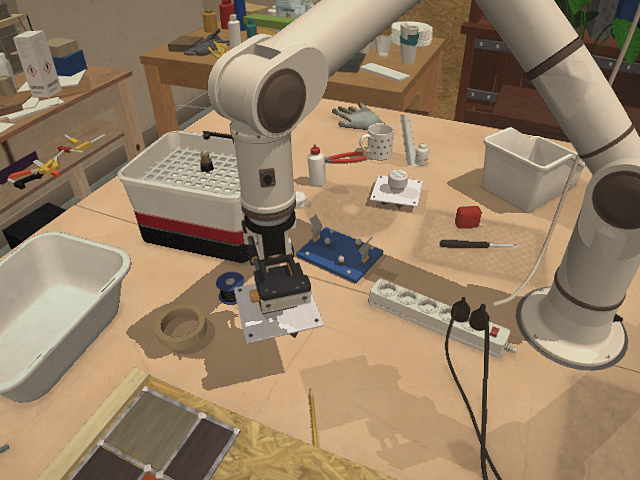

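The head is held (jaws at 32 mm), lifted clear and level in the side view, with the plate at about (280,312). Now over the base, with a close look there.

```bash
python3 - <<'E'
from d import *
g=B-.002*np.array([np.cos(BY),np.sin(BY)])
bot.move_linear([*g,.17],att(BY,0),feed=.12)
bot.move_linear([*g,.145],feed=.08)
s=telemetry.get_state();print(s["position"],s["ee_rot"],s["width"]*92,s["wrist_force"],s["time_s"])
ims=[vision.camera(n) for n in("top","side")]
for n,im in zip(("top","side"),ims): np.save(n+"2",im)
a=cv2.resize(ims[0][190:320,260:390],None,fx=4,fy=4,interpolation=2)[:520,:400+120]
b=cv2.resize(ims[1][160:300,270:410],(520,520),interpolation=2)
cv2.imwrite("pics/p_t.png",a[:,:,::-1]);cv2.imwrite("pics/p_s.png",b[:,:,::-1])
E
```

```text
[ 0.5304986  -0.0184552   0.14425323] [-2.81632490e-01 -3.12745262e+00 -5.03562579e-04] 31.41724471409129 [ 0.77845967 -0.55785638 -4.16465783] 12.2583
```

View pics/p_t.png

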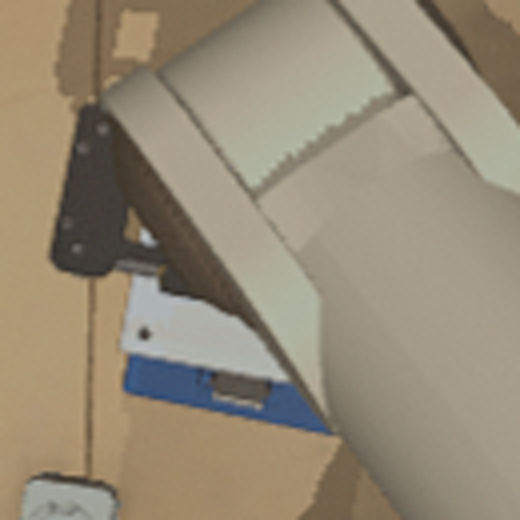

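View pics/p_s.png

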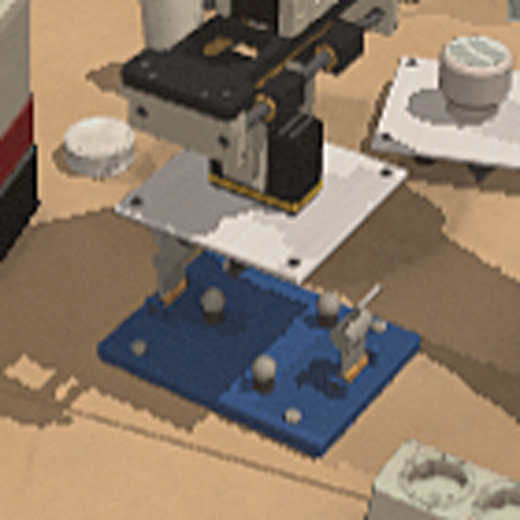

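The side view shows a level plate, with corners near (115,205), (297,280) and (410,174), above the balls. The lens side is over the single ball (212,303). The top view shows the rear-left plate corner at (122,350). Fitting the held pose.

```bash
python3 - <<'E' | tail -n 5
from b import *
S2=lambda a:np.array(a)/(520/140)+[270,160]
s=S2([(115,205),(297,280),(410,174)]); ls=hl[[0,3,2]]
t=np.array([(122,350)])/4+[260,190]; lt=hl[[3]]
def w(v,l): c,n=np.cos(v[3]),np.sin(v[3]); return l@np.array([[c,-n,0],[n,c,0],[0,0,1]]).T+v[:3]
r=lambda v:np.r_[(proj("top",w(v,lt))-t).ravel(),(proj("side",w(v,ls))-s).ravel()]
o=least_squares(r,[.53,-.02,.1,-.18]);print(o.x,r(o.x).round(1))
b=fit(bl,bt,bs)[0];print(b)
c,n=np.cos(b[3]),np.sin(b[3]);d=o.x[:2]-b[:2];print("in base frame",c*d[0]+n*d[1],-n*d[0]+c*d[1],o.x[3]-b[3])
E
```

```text
[ 4.981e-01 -5.100e-02  2.700e-02  7.000e-04]]
[ 0.53299343 -0.01909881 -0.00550494 -0.18262395] [0.4 0.4 0.3 0.5 0.4 0.2 0.3 1.3 0.2 1.3 0.8 1.1 1.1 0.8]
[ 0.53220646 -0.02276972  0.10303123 -0.1867701 ] [-0.2 -0.7 -0.1  0.3  0.4  0.2  0.4 -0.4]
[ 0.53299343 -0.01909881 -0.00550494 -0.18262395]
in base frame -0.00010721188650824969 -0.003752788914634842 -0.004146149740876404
```

```bash
python3 - <<'E'
from d import *
n=np.array([-np.sin(BY),np.cos(BY)])
g=B-.002*np.array([np.cos(BY),np.sin(BY)])+.003*n
claw.grip(0.0,60)
bot.move_linear([*g,.145],att(BY,0),feed=.05)
for z,mf in((.095,12),(.0585,30)):
    h=bot.move_linear([*g,z],feed=.04,max_force=mf)
    s=telemetry.get_state();print(h,s["position"],np.round(s["wrist_force"],1),np.round(s["torque"],2),s["width"]*92,s["time_s"])
im=vision.camera("side");cv2.imwrite("pics/q_s.png",cv2.resize(im[150:310,260:420],(560,560),interpolation=2)[:,:,::-1])
E
```

```text
False [ 0.53180217 -0.01566159  0.0952681 ] [-0.5 -0.1 -3.4] [ 0.08 -0.2  -0.02] 32.17315927491842 14.225
False [ 0.53107914 -0.01647798  0.05865932] [-3.1 -0.8  4. ] [-0.27  0.7  -0.71] 31.926098308612 15.2833
```

View pics/q_s.png

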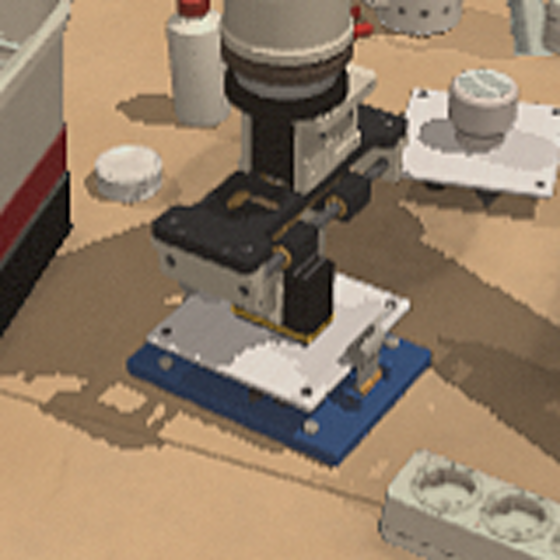

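The rear clip nose looks to be over the plate end near (365,345). I'll press a bit more until the force rises, then ease off the grip and check.

```bash
python3 - <<'E'
from d import *
def st():
    s=telemetry.get_state();print(np.round(s["position"],4),np.round(s["wrist_force"],1),np.round(s["torque"],2),round(s["width"]*92,1),s["time_s"]);return np.array(s["position"])
p=st()
print(bot.move_linear([p[0],p[1],.050],feed=.02,max_force=22)); p=st()
claw.grip(0.42,20); st()
claw.grip(1.0,20); p=st()
bot.move_linear([p[0],p[1],.18],feed=.1)
bot.move_pose([.42,-.30,.30],att(BY,0)); st()
for n,c in(("top",(190,320,260,390)),("side",(170,300,275,405))):
    im=vision.camera(n);np.save(n+"3",im)
    cv2.imwrite(f"pics/r_{n}.png",cv2.resize(im[c[0]:c[1],c[2]:c[3]],(520,520),interpolation=2)[:,:,::-1])
E
python3 -c "
import cv2;cv2.imwrite('pics/r.png',cv2.resize(cv2.hconcat([cv2.imread('pics/r_top.png'),cv2.imread('pics/r_side.png')]),(800,400)))"
```

```text
[ 0.5311 -0.0165  0.0587] [-4.4 -1.4  5.1] [-0.3   0.67 -0.71] 31.5 15.3333
True
[ 0.531  -0.0164  0.0586] [-2.3  0.   9.2] [ 0.    0.34 -0.6 ] 31.7 15.5667
[ 0.5301 -0.0167  0.0575] [-0.6 -0.3  0.2] [ 0.06 -0.11  0.01] 38.5 15.95
[ 0.5302 -0.0167  0.0576] [ 0.  -0.6 -0.1] [ 0.12 -0.18 -0.03] 92.4 16.9333
[ 0.4204 -0.2987  0.2997] [-0.   0.3 -0.3] [ 0.07 -0.16 -0.05] 91.7 19.55
```

View pics/r_top.png

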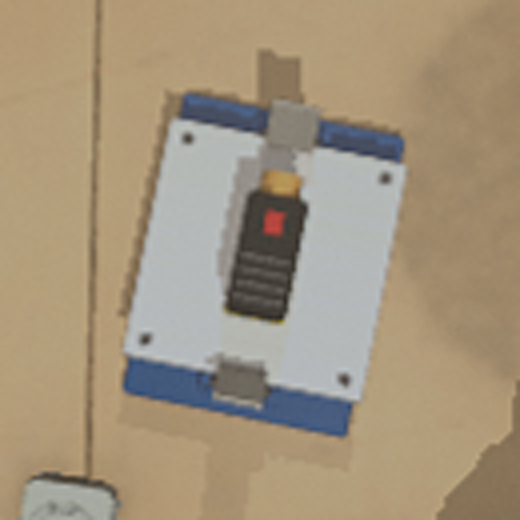

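View pics/r_side.png

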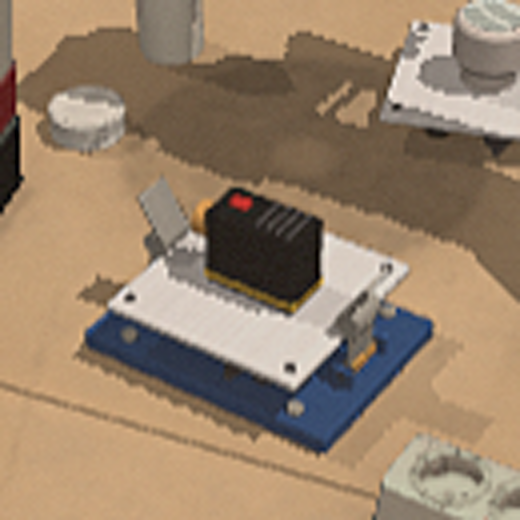

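Lens points to the single-ball end, and both clips overlap the plate ends. I'll fit a full 6-DOF pose against the base to check height and tilt.

```bash
python3 - <<'E' | tail -n 4
from b import *
t=np.array([(177,118),(408,166),(360,402),(124,354)])/4+[260,190]
s=np.array([(108,307),(412,268),(297,391)])/4+[275,170]
b=fit(bl,bt,bs)[0]
w=lambda v,l:R.from_rotvec([0,0,b[3]]).apply(R.from_rotvec(v[3:]).apply(l)+v[:3])+b[:3]
r=lambda v:np.r_[(proj("top",w(v,hl))-t).ravel(),(proj("side",w(v,hl[[0,2,3]]))-s).ravel()]
o=least_squares(r,[0,0,.02,0,0,0]);print(o.x.round(4),r(o.x).round(1))
for z in(.02,.03,.04):
    print(z,((proj("side",w([0,0,z,0,0,0],hl[[0,2,3]]))-[275,170])*4).round().tolist(),((proj("top",w([0,0,z,0,0,0],hl))-[260,190])*4).round().tolist())
E
```

```text
[-0.0011 -0.001   0.021  -0.0088  0.0041 -0.0079] [-0.8 -0.1  0.5  0.   0.6  0.4 -0.2 -0.1 -0.2  0.1  0.2  0.1 -0.4 -0. ]
0.02 [[105.0, 309.0], [410.0, 270.0], [295.0, 392.0]] [[172.0, 116.0], [408.0, 163.0], [362.0, 401.0], [123.0, 353.0]]
0.03 [[105.0, 295.0], [411.0, 257.0], [295.0, 378.0]] [[171.0, 113.0], [410.0, 161.0], [364.0, 400.0], [122.0, 352.0]]
0.04 [[104.0, 282.0], [412.0, 244.0], [295.0, 364.0]] [[171.0, 110.0], [412.0, 158.0], [365.0, 400.0], [121.0, 351.0]]
```

```bash
python3 -c "
from rig import sign_off; sign_off()"
```

```text
the job is handed in; nothing more can be done
```

I gripped the laser head across its 32 mm box, carried it over the base and lowered it with its lens towards the single-ball end. I pressed it down onto the balls, let go, moved the arm clear and handed the job in at about 20 s. `sign_off()` gives no verdict.

**Last check:** from both cameras after release, my fit of the plate corners against the base gave:

| Quantity | Measured | Limit |
|---|---|---|
| Height above base underside | 21 mm | 16–23 mm |
| Horizontal offset | about 1.5 mm | 8 mm |
| Turn from base | 0.008 rad | 0.12 rad |
| Tilt | about 0.01 rad | 0.06 rad |

In the pictures both clips lie over the plate ends.

- **Lamp head:** I never moved near it and it looks unmoved in the last side view, but I did not measure its position.
- **Height bias:** two-view heights came out about 5 mm low for both the head and the base. I therefore took the final height relative to the base; that bias also limits how closely it can be trusted.
- **Sideways offset:** with the head held over the base, the cameras and the arm's reported position disagreed by about 4 mm sideways. I corrected 3 mm before lowering.
- **Head's starting angle:** it measured about 0.70 rad, a little past the 0.6 rad stated. The grip fitted without trouble.
- **Pressing force:** the final push stopped almost at once on its 22 N limit. The wrist force read only about 9 N right after, so I rely on the measured height, not the force, for it being fully home.

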